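# Run a drip-coffee board out over the mug and hold it

### The job

Set the steel drip filter upright in the round hole of the board on the stand and put its lid on squarely. Then slide the board out along the stand, towards the mug, until the dark line across the board is level with the end of the stand, and finish while still holding the board at its wooden grip: it stays level there only because you hold it, so do not let go. Leave the mug and the other things where they are.

Things in the scene. Friction and masses are not known exactly. Their poses are not given: they have to be found in the camera images.
- stand: Fixed dark wooden stand, 159 x 260 mm, 125 mm high: two upright sides on a base plate, open between. Each side has an inner ledge 115 mm above the worktop, on which the board slides, and a cheek 10 mm above the ledge; 135 mm between cheeks. Origin: centre of its underside; +y is the outward sliding direction (roughly the robot's left, towards the mug).
- stand_end (a point): The outward end of the stand, midway between its two sides, at the height of the board's top (131 mm above the worktop); ledges and cheeks end here. +y points outward, along the slide.
- board: Loose light wooden board, 130 (x) x 340 (y) x 16 mm, 0.45 kg, on the stand's ledges with 2.5 mm play each side; friction a few N. Origin: centre of its underside; +y (outward) is the end with the hole. Overhangs the stand's end by 30 to 80 mm at first, by 215 mm when the line is there; then its outer end drops unless the grip is held down (about 6 N).
- board_mark (a point): Middle of the thin dark line across the board's top (parallel to the board's x), 45 mm inward of the board's centre. The line is 4 mm wide.
- board_hole (a point): Centre of the round through hole in the board, 48 mm across, at the level of the board's top; 50 mm from the outer end.
- board_grip (a point): Top centre of the upright wooden grip block near the board's inner end: 44 mm across the board (x), 24 mm along it (y), stands 42 mm above the board's top.
- filter: Steel drip filter, 0.2 kg, upright: spigot 41 mm across, 12 mm long with a chamfered foot; on it a flange 84 mm across, 4.5 mm thick; on it an open straight cup, 54 mm outside, 50 inside, 52 high; 68.5 mm in all. Origin: centre of the spigot's underside. Seated, the flange rests on the board and the origin is 12 mm below the board's top. May swap places with the lid.
- filter_rim (a point): Centre of the cup's open rim, 68.5 mm above the filter's origin.
- lid: Lid of the filter, 60 g, standing upright: below a chamfered spigot 42 mm across and 8 mm high, then a steel disc 62 mm across and 4 mm thick, on it a straight round black knob 16 mm across and 30 mm high (top 42 mm above the origin). Origin: centre of the underside, z up. On the filter the spigot is inside the cup and the disc rests on the rim.
- lid_seat (a point): Centre of the underside of the lid's disc, 8 mm above the lid's origin; meets filter_rim when the lid is on.
- mug: Mug, 81 mm across, 101 mm high, with a handle (on its -y side), standing on the worktop off the stand's outward end. Origin on its underside, 17 mm from the mouth's axis. Not to be moved.
- mug_mouth (a point): Centre of the mug's mouth, 101 mm above the worktop; the board passes 14 mm above it. When the line is at the stand's end the filter is above it.
- tin_flat: Bystander, leave alone: low steel tin, 86 mm across, 40 mm high. Origin: centre of its underside.
- tin_tall: Bystander, leave alone: tin, 75 mm across, 58 mm high. Origin: centre of its underside.
- spice_jar: Bystander, leave alone: small jar, 46 mm across, 98 mm high. Origin: centre of its underside.
Things that resemble listed ones, but are neither listed nor needed, are in the scene too. What is shaped like the lid but orange is not meant.

How it is judged:
On the way, in this order (a step that is already met when the one before it is completed fails the run):
1. the filter stands seated in the board's hole and is let go, the board not yet slid out (horizontal distance between filter and board_hole below 0.007 m and z of filter in the frame of board between 0.001 and 0.0075 m and angle between the z axis of filter and the z axis of board, either way round below 0.06 rad and contact force between the fingers and filter below 0.1 N and y of board_mark in the frame of stand_end below -0.08 m), for 0.2 s.
2. the lid is on the filter and let go, the board not yet slid out (horizontal distance between filter and board_hole below 0.007 m and z of filter in the frame of board between 0.001 and 0.0075 m and angle between the z axis of filter and the z axis of board, either way round below 0.06 rad and horizontal distance between lid_seat and filter_rim below 0.007 m and distance between lid_seat and filter_rim below 0.008 m and angle between the z axis of lid and the z axis of filter, either way round below 0.06 rad and contact force between the fingers and lid below 0.1 N and y of board_mark in the frame of stand_end below -0.08 m), for 0.2 s.
3. the board's line is level with the stand's end, the board held (y of board_mark in the frame of stand_end between -0.007 and 0.007 m and contact force between the fingers and board above 1 N), for 0.2 s.
At the end, for the whole second after the job is handed in: Fingers bear on the board (over 1 N), which is at rest on the stand, level within 0.04 rad, its line within 7 mm of the stand's end; filter seated in the hole and lid on it (7 mm sideways), untouched by the robot, within 35 mm of the mug's axis; nothing touches the mug (all of step 3 and linear speed of board below 0.01 m/s and angle between board's own z axis and vertical below 0.04 rad and horizontal distance between filter and board_hole below 0.007 m and z of filter in the frame of board between 0.001 and 0.0075 m and angle between the z axis of filter and the z axis of board, either way round below 0.06 rad and horizontal distance between lid_seat and filter_rim below 0.007 m and distance between lid_seat and filter_rim below 0.008 m and angle between the z axis of lid and the z axis of filter, either way round below 0.06 rad and contact force between board and stand above 0.5 N and contact force between each of board, filter and mug below 0.1 N and horizontal distance between filter and mug_mouth below 0.035 m and contact force between each of the arm, the fingers and filter below 0.1 N and contact force between each of the fingers, the arm and lid below 0.1 N); the arm keeps its last pose, push and grip.
It fails at once if the board tips by more than 0.06 rad (angle between board's own z axis and vertical above 0.06 rad).
It fails at once if the mug is shifted by more than 20 mm (distance of mug from where it was at the start of the episode above 0.02 m).
It fails at once if a bystander is shifted by more than 30 mm (distance of any of tin_flat, tin_tall, spice_jar from where it was at the start of the episode above 0.03 m).
It also fails if it takes over 72 s, if anything falls off the work surface, if the arm or the gripper's body presses on something with over 40 N, if the wrist force passes 120 N, or if a joint passes its speed limit or range.

### The arm

A 7-joint arm with a two-finger parallel gripper is mounted at the origin on a cart in front of the work surface, level with it; the furniture and walls round the work are solid. World frame = base frame: x ahead of the robot, y to its left, z up, the work surface at z = 0. Lengths are in m, angles in rad, forces in N, time in s.
With the tool pointing down it reaches from about 0.425 to 0.925 m from the base axis. Payload 6.8 kg.
Tool frame: the origin (TCP) lies at the very end of the fingers, on their centre line; the grasp point (between the pads) lies bot.grip_point_offset behind it (bot.grip_point_offset is the distance from the TCP to the grasp point, in m); z points along the fingers, y is the line along which they close (so a half turn about z gives the same grasp; the last joint's range is limited). The gripper opens to 85 mm and grips with 20 to 120 N. Pads are 22 mm wide; open, the fingers measure 114 mm over their backs; the gripper's body (76 mm by 85 mm) begins 54 mm behind the grasp point. The pads swing forward as they close: fully open they stand 13 mm farther back than shut.
Start: joints at [-1.39, 0.477, 0.022, 1.555, -0.011, 1.109, -0.083], TCP at [0.192, 0.647, 0.231] pointing down, gripper open.
Joint ranges: [-2.96, 2.96], [-0.34, 2.1], [-1.41, 1.46], [0.24, 2.44], [-1.37, 4.51], [0.17, 1.92], [-2.96, 2.96]. Speed limits (rad/s): [2.39, 2.39, 3.14, 3.14, 3.14, 3.14, 3.14].

### API

Orientations are given as a unit quaternion [w, x, y, z].
In Python, from station import bot, imaging gives the robot as it stands. The module is installed in compiled form; this text tells all that it offers.
- The arm moves only by the tool carry_out, never from a script. Its argument "targets" is one flat list of numbers, 5 for each row, row after row: the closure in counts, from 0 (fully open) to 255 (shut), then the shift along the world's x, y, z in mm, then the turn about the world's z in degrees. A call has 1 to 20 rows; each row shifts and turns the commanded pose from where the row before left it; what a row does not reach is not made up. A row lasts 1/10 s, in which the tool goes at most 50 mm and 8.59 degrees, less where a joint would pass 70% of its speed; a pose out of reach is approached as far as the arm can. A call is refused whole if a number of a shift passes 50 or a number of a turn 8.59, either way. A call with a gripper value outside its range is refused whole. The fingers move at their own pace and stop on an object; "newtons" is the grip in N (left out, the last holds). Time passes only in rows, so rows that do not move let the fingers close. It gives the time, the measured TCP pose, the force, the opening and the grip force at its end, in the units of the state.
- bot.get_obs(): the state, without advancing time (a new reading comes with each control period).
- imaging.read_camera(name): name is "scene" or "top"; returns a dict with "frame" (480x640x3 uint8, red, green, blue), "fov_y" (degrees; the focal length in pixels is half the picture's height over the tangent of half this angle, whatever the lens; pixels are square), "cx", "cy" (the principal point, pixels), "k1" (the pictures are not rectified: a ray, as slopes to the right and down, at radius r is drawn at 1 + k1 r^2 times it, then the intrinsics apply), "pose" (4x4, takes a point from camera to world coordinates). Camera axes: x right, y up, looking along -z (the intrinsics and any distortion apply to the point x, -y, -z); pixel columns grow to the right and rows downward; lengths in m; the calibration is good to about 2 mm. A picture is of the moment at which its call begins. There is no depth.
- bot.hand_in(): hands the job in; it is judged then, once.
The state is a dict: "t": time; "q": joint angles; "joint_vel": joint speeds; "joint_torque": joint torques, N m; "eef_pos": TCP position; "tool_rot": TCP orientation; "contact_force": force on the tool from outside, world axes, zero at the start; "torque": the same for the moment, N m; "gripper_width": opening from 0.0 (shut) to 1.0 (fully open); "grasp_force": force on a finger pad.
Only numpy, scipy, OpenCV 4.12 (cv2) and the standard library are available. Lean on these libraries where they do the work, as an engineer would, in place of code of your own. Each camera call takes 0.05 s, during which the arm holds its last target. There are 200 camera calls.

## Working session

There is one attempt and no reset: what is moved stays moved. The work goes in short steps, Python scripts to look and compute and a tool call to move; the robot and the scene stay as the last step left them, time stands still between calls to the robot, and variables do not carry over. Pictures are saved under pics/ and viewed, at most 10 in all, crops included, and the job is handed in when it is done.

Besides the shell and the picture viewer there is one more tool, called after "Emit:" by a JSON object that holds its "name" and its "arguments", one argument or row to a line. carry_out: Moves the arm, as the interface text tells. Its arguments: {"type":"object","properties":{"targets":{"type":"array","items":{"type":"number"}},"newtons":{"type":"number"}},"required":["targets"]}

```bash
mkdir -p pics
cat > h.py <<'E'
import numpy as np, cv2
from station import bot, imaging
def cam(n):
    c=imaging.read_camera(n); 
    f=240/np.tan(np.radians(c['fov_y'])/2)
    c['K']=np.array([[f,0,c['cx']],[0,f,c['cy']],[0,0,1.]]); return c
def ray(c,u,v):
    K=c['K']; d=np.array([(u-K[0,2])/K[0,0],(v-K[1,2])/K[1,1]]); s=d.copy()
    for _ in range(30): s=d/(1+c['k1']*(s@s))
    P=np.array(c['pose']); return P[:3,3],P[:3,:3]@np.array([s[0],-s[1],-1.])
def onz(c,u,v,z):
    o,d=ray(c,u,v); return o+d*(z-o[2])/d[2]
def proj(c,p):
    P=np.array(c['pose']); q=P[:3,:3].T@(np.array(p)-P[:3,3]); s=np.array([q[0],-q[1]])/-q[2]
    s=s*(1+c['k1']*(s@s)); return c['K'][:2,:2]@s+c['K'][:2,2]
def save(c,n): cv2.imwrite('pics/'+n,c['frame'][:,:,::-1])
E
python3 - <<'E'
from h import *
for n in('scene','top'):
    c=cam(n); save(c,n+'0.png'); print(n,c['fov_y'],c['k1'],np.round(c['pose'],3).tolist())
o=bot.get_obs(); print(o, bot.grip_point_offset)
E
```

```text
scene 46.51035418138416 -0.14149337072396276 [[0.603, 0.39, -0.696, -0.623], [-0.798, 0.299, -0.524, -0.815], [0.004, 0.871, 0.491, 0.943], [0.0, 0.0, 0.0, 1.0]]
top 47.49511323860184 -0.1486192747501007 [[0.245, 0.882, -0.404, -0.04], [-0.97, 0.228, -0.09, -0.058], [0.012, 0.414, 0.91, 1.503], [0.0, 0.0, 0.0, 1.0]]
{'t': 0.1, 'q': array([-1.39009384,  0.47773415,  0.02235499,  1.55629725, -0.01150767,
        1.1092498 , -0.08306406]), 'joint_vel': array([ 0.00148107, -0.00096768,  0.00088141, -0.0027384 , -0.00048176,
        0.00056787, -0.00190699]), 'joint_torque': array([ 4.03631202e-03, -5.97764754e+01,  1.61358029e+00, -2.81957674e+01,
        1.28367136e-02,  4.99302201e-03, -3.54664735e-05]), 'eef_pos': array([0.19211549, 0.64657202, 0.2304353 ]), 'tool_rot': array([-5.68208807e-05,  1.43879031e-01,  9.89594976e-01, -7.78056324e-04]), 'contact_force': array([-0.49358895, -0.37542803,  0.50667313]), 'torque': array([ 0.01966193,  0.00046011, -0.0182342 ]), 'grasp_force': 0.0, 'gripper_width': 1.004665508341917} 0.0187
```

View pics/scene0.png

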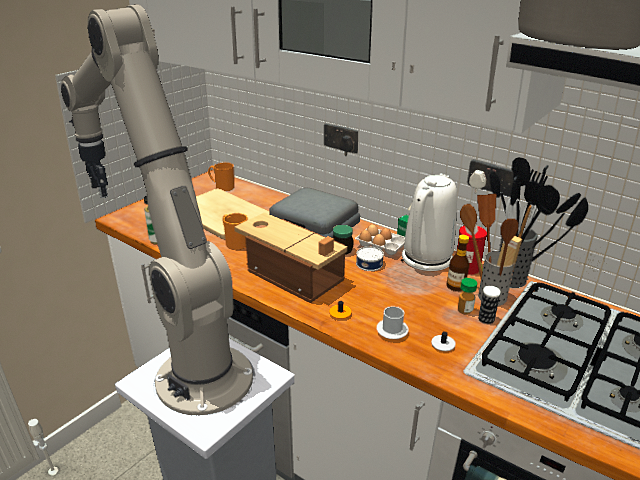

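View pics/top0.png

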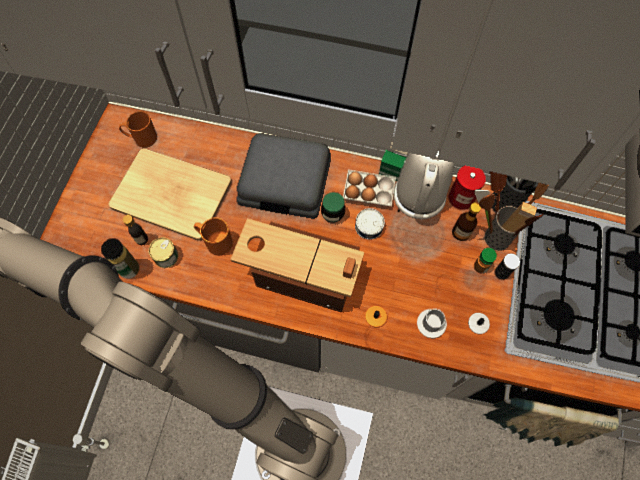

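Filter: light steel cup on flange, scene (393,322) / top (432,322). Lid candidates: orange, scene (340,311) / top (376,316), which is excluded; and steel disc with black knob, scene (443,342) / top (479,322), which fits. The board hole is at top (255,243), the line around top (313,258) and the grip at top (349,267). I'll confirm these in an enlarged crop.

Run:
```python
from h import *
t=cv2.imread('pics/top0.png'); s=cv2.imread('pics/scene0.png')
a=cv2.resize(t[215:345,225:500],None,fx=2.9,fy=2.9,interpolation=cv2.INTER_CUBIC)[:,:797]
b=cv2.resize(s[205:360,240:470],None,fx=1.45*1.0,fy=1.45,interpolation=cv2.INTER_CUBIC)
im=np.zeros((600,800,3),np.uint8); im[:a.shape[0],:a.shape[1]]=a; h=min(b.shape[0],600-a.shape[0]); im[a.shape[0]:a.shape[0]+h,:b.shape[1]]=b[-h:]
cv2.imwrite('pics/crop1.png',im)
# steel mask components
for n,im in(('top',t),('scene',s)):
    hsv=cv2.cvtColor(im,cv2.COLOR_BGR2HSV)
    for nm,m in (('steel',((hsv[...,1]<60)&(hsv[...,2]>120))),('black',(hsv[...,2]<60)),('board',((hsv[...,0]>13)&(hsv[...,0]<28)&(hsv[...,1]>70)&(hsv[...,2]>140))),('wood',(hsv[...,0]<13)&(hsv[...,1]>110)&(hsv[...,2]>70))):
        k,l,st,ce=cv2.connectedComponentsWithStats(m.astype(np.uint8))
        for i in range(1,k):
            if 12<st[i,4]<9000 and 225<ce[i][0]<500 and 215<ce[i][1]<360 : print(n,nm,st[i],ce[i].round(1))
```

```text
top steel [356 209  29  26 567] [369.7 221.5]
top steel [417 310  30  28 459] [430.6 324.1]
top steel [469 313  21  21 297] [478.4 323.2]
top black [452 211  25  30 339] [465.  224.2]
top black [359 231  23   8  74] [369.3 235. ]
top black [480 253  13  12  43] [484.7 260.6]
top black [475 261  11  12  43] [478.6 267.8]
top black [ 252  273   94   39 1125] [298.9 292.3]
top black [175 301 112  38 974] [230.3 320.4]
top black [374 311   5   7  27] [376.1 314.1]
top black [ 183  318  139  113 3954] [259.6 358.5]
top black [477 318   7   7  32] [480.2 321.2]
top board [ 231  218   89   64 3266] [276.4 249.9]
top board [ 307  240   57   56 1914] [334.  267.2]
top board [365 306  22  21 309] [375.4 316.1]
top wood [248 237  16  15 178] [255.6 244. ]
top wood [343 258  12  17 130] [349.  266.1]
scene steel [466 228   5   7  14] [468.1 231.1]
scene steel [355 236  11   7  21] [359.7 239.2]
scene steel [367 236   8   9  23] [370.9 240.4]
scene steel [482 237  17  30  92] [486.2 252.1]
scene steel [466 251   7   8  26] [469.3 253.6]
scene steel [356 262  24   9  27] [366.6 268.1]
scene steel 
[... 2252 characters left out ...]
e wood [453 251   4   6  14] [454.3 253. ]
scene wood [260 253  50  28 195] [288.5 266.9]
scene wood [453 257  10  10  38] [457.8 261.6]
scene wood [247 263  22  17  39] [256.6 272.2]
scene wood [296 268  46  32 447] [321.5 281.4]
scene wood [402 269  10   6  17] [405.9 271.5]
scene wood [467 271  14  26  90] [475.4 282.4]
scene wood [440 276 116  59 928] [486.1 309.5]
scene wood [270 279  25  14  43] [281.4 285. ]
scene wood [411 288   8   2  13] [414.7 288.5]
scene wood [475 297   6   9  40] [477.6 301.2]
scene wood [336 316  13   5  19] [343.2 318.1]
scene wood [313 318  11   7  36] [318.2 321.2]
scene wood [472 343  10   9  34] [477.  347.2]
scene wood [467 352   8   6  29] [470.7 354.6]
```

View pics/crop1.png

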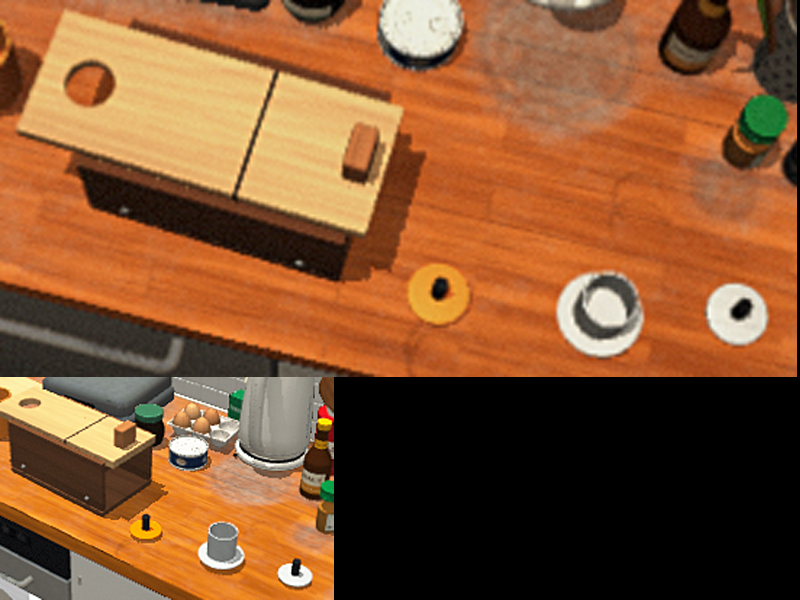

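The crop confirms them: the steel cup with white flange is at crop (600,313), the lid with the white disc at crop (737,313), and the orange decoy at crop (438,293). The board shows its hole at (90,82), line at (257,135) and grip at (360,152). Next I measure.

```bash
cat > meas.py <<'E'
from h import *
from scipy.optimize import least_squares
def circ(P,r):
    f=lambda p: np.hypot(P[:,0]-p[0],P[:,1]-p[1])-r
    s=least_squares(f,P.mean(0),loss='soft_l1',f_scale=.001); return s.x, np.sqrt(np.median(s.fun**2)), np.median(np.hypot(*(P-s.x).T))
def cont(m,bb):
    x0,y0,x1,y1=bb; q=np.zeros_like(m,np.uint8); q[y0:y1,x0:x1]=m[y0:y1,x0:x1]
    q=cv2.morphologyEx(q,cv2.MORPH_CLOSE,np.ones((3,3),np.uint8))
    c,_=cv2.findContours(q,cv2.RETR_EXTERNAL,cv2.CHAIN_APPROX_NONE); return max(c,key=cv2.contourArea)
def pts(c,ct,z): return np.array([onz(c,*p,z)[:2] for p in ct.reshape(-1,2).astype(float)])
def board(c,bb,z=.131):
    hsv=cv2.cvtColor(c['frame'],cv2.COLOR_RGB2HSV)
    m=((hsv[...,0]>13)&(hsv[...,0]<28)&(hsv[...,1]>70)&(hsv[...,2]>140)).astype(np.uint8)
    q=np.zeros_like(m); x0,y0,x1,y1=bb; q[y0:y1,x0:x1]=m[y0:y1,x0:x1]
    q=cv2.morphologyEx(q,cv2.MORPH_CLOSE,np.ones((7,7),np.uint8))
    ct,_=cv2.findContours(q,cv2.RETR_EXTERNAL,cv2.CHAIN_APPROX_NONE); ct=max(ct,key=cv2.contourArea)
    return pts(c,ct,z)
E
python3 - <<'E'
from meas import *
for n,fb,lb in(('top',(410,300,455,350),(462,308,498,340)),('scene',(370,300,415,345),(425,325,462,356))):
    c=cam(n); hsv=cv2.cvtColor(c['frame'],cv2.COLOR_RGB2HSV)
    m=(hsv[...,1]<90)&(hsv[...,2]>60)
    ct=cont(m,fb); P=pts(c,ct,.0165); print(n,'filter',circ(P,.042), len(P))
    ml=(hsv[...,1]<90); ct=cont(ml,lb); print(n,'lid',circ(pts(c,ct,.012),.031))
    kn=(hsv[...,2]<60).astype(np.uint8); ct=cont(kn,lb); x,y,w,h=cv2.boundingRect(ct); print(n,'knob box',x,y,w,h)
c=cam('top'); P=board(c,(225,210,368,300)); r=cv2.minAreaRect((P*1000).astype(np.float32)); print('board',r)
B=cv2.boxPoints(r); print(B.round(1).tolist())
hsv=cv2.cvtColor(c['frame'],cv2.COLOR_RGB2HSV)
w=(hsv[...,0]<13)&(hsv[...,1]>110)
ct=cont(w,(244,233,268,256)); print('hole',circ(pts(c,ct,.131),.024))
ct=cont((hsv[...,0]<13)&(hsv[...,1]>110)&(hsv[...,2]>70),(340,255,358,278)); print('grip bbox',cv2.boundingRect(ct),'c at z.173',onz(c,*ct.reshape(-1,2).mean(0).astype(float),.16))
# line pixels: dark on board
g=cv2.cvtColor(c['frame'],cv2.COLOR_RGB2GRAY)
L=[]
for y in range(244,278):
    xs=np.arange(298,326); row=g[y,298:326].astype(float)
    i=row.argmin()
    if row[i]<90: L.append((xs[i],y))
Q=np.array([onz(c,float(a),float(b),.131)[:2] for a,b in L]); print(L[0],L[-1]); print(cv2.fitLine(Q.astype(np.float32),cv2.DIST_HUBER,0,.001,.001).ravel(),Q[0],Q[-1])
E
```

```text
top filter (array([ 0.43026029, -0.2668312 ]), np.float64(0.0008813712201293024), np.float64(0.041332665545020006)) 82
top lid (array([ 0.46340712, -0.3996159 ]), np.float64(0.0012334259723761525), np.float64(0.029766820247017628))
top knob box 477 318 7 7
scene filter (array([ 0.42958586, -0.26761829]), np.float64(0.006874043202582003), np.float64(0.04878284012556892)) 97
scene lid (array([ 0.45574676, -0.4046835 ]), np.float64(0.0010295720888780537), np.float64(0.03036899415249859))
scene knob box 441 332 6 11
board ((489.55902099609375, 138.26901245117188), (342.1147766113281, 131.95916748046875), 86.97027587890625)
[[414.6000061035156, -29.100000381469727], [546.4000244140625, -36.0], [564.5, 305.6000061035156], [432.70001220703125, 312.6000061035156]]
hole (array([0.49194638, 0.25574733]), np.float64(0.003010766769250395), np.float64(0.02099071143819016))
grip bbox (343, 258, 12, 19) c at z.173 [ 0.48072077 -0.00617424  0.16      ]
(np.int64(318), 244) (np.int64(307), 277)
[ 0.9984165  -0.05625375  0.48614454  0.09323788] [0.53663648 0.09139624] [0.43628674 0.09582086]
```

Emit:
{"name": "carry_out", "arguments": {
  "targets": [0, 10, -40, 3, 0, 0, 10, -40, 3, 0, 0, 10, -40, 3, 0, 0, 10, -40, 3, 0, 0, 10, -40, 3, 0, 0, 10, -40, 3, 0, 0, 33, -34, 0, 0, 0, 33, -34, 0, 0, 0, 33, -34, 0, 0, 0, 33, -34, 0, 0, 0, 33, -34, 0, 0, 0, 33, -34, 0, 0, 0, 0, -45, 0, 0, 0, 0, -45, 0, 0, 0, 0, -45, 0, 0, 0, 0, -45, 0, 0, 0, 0, -45, 0, 0, 0, 0, -45, 0, 0, 0, 0, -45, 0, 0]
}}

```text
t: 2.15
eef_pos: [0.4499, -0.1137, 0.2496]
tool_rot: [0.0, 0.144, 0.99, 0.0]
contact_force: [1.0, 0.2, -0.3]
gripper_width: 1.001
grasp_force: 0.0
```

Emit:
{"name": "carry_out", "arguments": {
  "targets": [0, -5, -38, 0, 0, 0, -5, -38, 0, 0, 0, -5, -38, 0, 0, 0, -5, -39, 0, 0, 0, 0, 0, -40, 0, 0, 0, 0, -40, 0, 0, 0, 0, -40, 0, 0, 0, 0, 0, 0]
}}

```text
t: 2.95
eef_pos: [0.427, -0.2632, 0.1253]
tool_rot: [-0.005, 0.144, 0.99, 0.001]
contact_force: [-0.3, 0.9, -0.1]
gripper_width: 1.003
grasp_force: 0.0
```

Run:
```python
from h import *
t=cam('top'); s=cam('scene')
a=cv2.resize(t['frame'][270:370,390:520],None,fx=3,fy=3); b=cv2.resize(s['frame'][260:365,340:470],None,fx=3,fy=3)
im=np.zeros((320,790,3),np.uint8); im[:300,:390]=a; im[:315,395:785]=b
cv2.imwrite('pics/a1.png',im[:,:,::-1]); print(bot.get_obs()['eef_pos'])
```

```text
[ 0.43007676 -0.26518502  0.12975725]
```

View pics/a1.png

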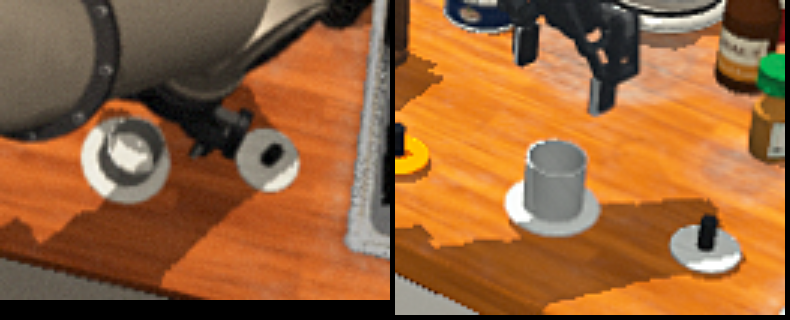

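The picture shows the open fingers above the cup, cup at top px (434,322), with nothing in the way. I'll descend and grip.

Emit:
{"name": "carry_out", "arguments": {
  "targets": [0, 0, -2, -25, 0, 0, 0, 0, -25, 0, 0, 0, 0, -25, 0, 0, 0, 0, -25, 0, 0, 0, 0, 0, 0, 0, 0, 0, 0, 0, 255, 0, 0, 0, 0, 255, 0, 0, 0, 0, 255, 0, 0, 0, 0, 255, 0, 0, 0, 0, 255, 0, 0, 0, 0, 255, 0, 0, 0, 0],
  "newtons": 40
}}

```text
t: 4.25
eef_pos: [0.4314, -0.2673, 0.031]
tool_rot: [0.001, 0.144, 0.99, 0.0]
contact_force: [-1.8, 1.4, 11.1]
gripper_width: 0.618
grasp_force: 40.1
```

Emit:
{"name": "carry_out", "arguments": {
  "targets": [255, 0, 0, 20, 0, 255, 0, 0, 45, 0, 255, 0, 0, 45, 0, 255, 0, 0, 45, 0, 255, 0, 0, 45, 0, 255, 5.5, 43.8, 0, 0, 255, 5.5, 43.8, 0, 0, 255, 5.5, 43.8, 0, 0, 255, 5.5, 43.8, 0, 0, 255, 5.5, 43.8, 0, 0, 255, 5.5, 43.8, 0, 0, 255, 5.5, 43.8, 0, 0, 255, 5.5, 43.8, 0, 0, 255, 5.5, 43.8, 0, 0, 255, 5.5, 43.8, 0, 0, 255, 5.5, 43.8, 0, 0, 255, 5.5, 43.8, 0, 0, 255, 0, 0, -20, 0, 255, 0, 0, -20, 0, 255, 0, 0, 0, 0]
}}

```text
t: 6.25
eef_pos: [0.4941, 0.2578, 0.1871]
tool_rot: [-0.002, 0.144, 0.99, -0.002]
contact_force: [-0.2, -0.2, -2.5]
gripper_width: 0.618
grasp_force: 43.2
```

Run:
```python
from h import *
t=cam('top'); s=cam('scene'); o=bot.get_obs(); print(o['eef_pos'],o['gripper_width'],o['contact_force'])
save(t,'t2.png'); save(s,'s2.png')
a=cv2.resize(t['frame'][190:320,200:330],None,fx=3,fy=3); b=cv2.resize(s['frame'][150:280,200:330],None,fx=3,fy=3)
im=np.zeros((390,790,3),np.uint8); im[:390,:390]=a; im[:390,400:790]=b
cv2.imwrite('pics/a2.png',im[:,:,::-1])
```

```text
[0.49613692 0.25814013 0.1897017 ] 0.6199143799115432 [ 0.16609766  0.98754195 -2.20683144]
```

View pics/a2.png

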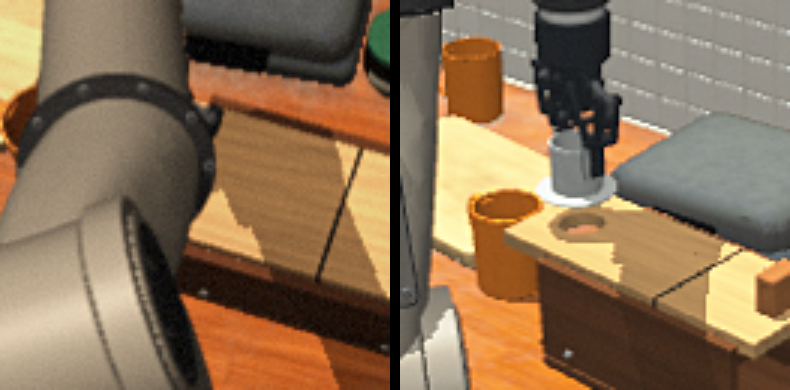

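Run:
```python
from meas import *
c=cam('scene'); hsv=cv2.cvtColor(c['frame'],cv2.COLOR_RGB2HSV); g=cv2.cvtColor(c['frame'],cv2.COLOR_RGB2GRAY)
m=(hsv[...,1]<60)&(hsv[...,2]>120)
ct=cont(m,(240,195,275,222)); x=ct.reshape(-1,2); print(cv2.boundingRect(ct))
# lower envelope (front edge of flange): lower edge is at flange underside/top edge
low=np.array([(u,x[x[:,0]==u][:,1].max()) for u in np.unique(x[:,0])],float); print(low.tolist())
sel=low
for z in(.1715,.1755): print('flange z',z,circ(np.array([onz(c,a,b+.5,z)[:2] for a,b in sel]),.042))
for p in [(.496,.258,.131),(.496,.258,.1735)]: print(p,proj(c,p))
# hole: ellipse expected px
th=np.linspace(0,2*np.pi,9)[:-1]; print(np.round([proj(c,(.496+.024*np.cos(a),.258+.024*np.sin(a),.131)) for a in th],1).tolist())
print(hsv[216:234,246:276,0]); print(g[216:234,246:276])
```

```text
(245, 195, 30, 24)
[[245.0, 213.0], [246.0, 214.0], [247.0, 215.0], [248.0, 216.0], [249.0, 216.0], [250.0, 217.0], [251.0, 217.0], [252.0, 217.0], [253.0, 217.0], [254.0, 217.0], [255.0, 218.0], [256.0, 218.0], [257.0, 218.0], [258.0, 218.0], [259.0, 218.0], [260.0, 218.0], [261.0, 218.0], [262.0, 218.0], [263.0, 217.0], [264.0, 217.0], [265.0, 217.0], [266.0, 216.0], [267.0, 216.0], [268.0, 215.0], [269.0, 215.0], [270.0, 214.0], [271.0, 213.0], [272.0, 212.0], [273.0, 208.0], [274.0, 208.0]]
flange z 0.1715 (array([0.48948139, 0.25457248]), np.float64(0.0016148799498344614), np.float64(0.041840744975525146))
flange z 0.1755 (array([0.48393644, 0.24919466]), np.float64(0.001649458892554567), np.float64(0.041873073299406864))
(0.496, 0.258, 0.131) [259.85251929 222.55086501]
(0.496, 0.258, 0.1735) [259.20846715 210.35551486]
[[265.0, 219.7], [259.5, 219.0], [254.2, 220.4], [252.2, 223.0], [254.6, 225.4], [260.2, 226.1], [265.6, 224.7], [267.5, 222.1]]
[[ 22  24  22 100  90   0   0   0   0   0   0   0   0   0   0   0  47  60
   60  75  98 103  14  21  26  27  26  24  12 109]
 [ 16  1
[... 3668 characters left out ...]
147 146 147 148 149 153
  156 154 152 147 149 147 149 145 142 144 145 148]
 [221 222 222 220 222 225 225 227 169 132 138 141 143 139 142 141 142 141
  145 150 151 148 146 146 148 148 148 148 145 145]
 [223 221 220 222 222 221 222 226 223 228 166 132 131 132 133 132 133 131
  133 133 130 227 172 139 144 146 149 152 149 149]
 [228 228 223 220 221 222 222 222 222 225 222 225 230 231 232 231 230 230
  231 231 230 235 232 235 241 178 150 152 150 146]
 [144 200 227 227 224 219 220 222 222 221 220 223 223 225 227 228 231 230
  231 229 229 229 232 234 239 175 144 152 151 152]
 [ 96 111 138 198 228 227 223 221 220 222 223 222 220 219 220 221 221 223
  226 227 228 227 227 227 235 170 143 149 149 151]]
```

The scene crop shows the filter upright in the fingers, directly over the hole: flange at scene px (258,212), hole at (260,224). Both sit about 1 px low of the prediction, so they agree with each other. I'll lower it now.

Emit:
{"name": "carry_out", "arguments": {
  "targets": [255, 0, 0, -15, 0, 255, 0, 0, -10, 0, 255, 0, 0, -5, 0, 255, 0, 0, -4, 0, 255, 0, 0, 0, 0, 255, 0, 0, 0, 0]
}}

```text
t: 7.0
eef_pos: [0.4965, 0.2587, 0.1556]
tool_rot: [0.0, 0.144, 0.99, 0.0]
contact_force: [0.1, -0.1, -1.6]
gripper_width: 0.622
grasp_force: 43.3
```

Emit:
{"name": "carry_out", "arguments": {
  "targets": [255, 0, 0, -3, 0, 255, 0, 0, -2, 0, 255, 0, 0, 0, 0, 255, 0, 0, 0, 0]
}}

```text
t: 7.4
eef_pos: [0.4963, 0.2586, 0.1503]
tool_rot: [0.0, 0.144, 0.99, -0.0]
contact_force: [0.2, 0.2, -2.4]
gripper_width: 0.622
grasp_force: 43.2
```

Emit:
{"name": "carry_out", "arguments": {
  "targets": [255, 0, 0, -1, 0, 255, 0, 0, -0.5, 0, 255, 0, 0, 0, 0]
}}

```text
t: 7.7
eef_pos: [0.4962, 0.2587, 0.15]
tool_rot: [-0.0, 0.144, 0.99, 0.0]
contact_force: [-5.1, -2.2, 10.4]
gripper_width: 0.622
grasp_force: 44.4
```

Emit:
{"name": "carry_out", "arguments": {
  "targets": [0, 0, 0, 0, 0, 0, 0, 0, 0, 0, 0, 0, 0, 0, 0, 0, 0, 0, 0, 0, 0, 0, 0, 0, 0, 0, 0, 0, 15, 0, 0, 0, 0, 25, 0, 0, 0, 0, 45, 0, 0, 0, 0, 20, 0]
}}

```text
t: 8.6
eef_pos: [0.4976, 0.2591, 0.2572]
tool_rot: [0.002, 0.144, 0.99, 0.001]
contact_force: [0.3, 0.7, 0.5]
gripper_width: 1.003
grasp_force: 0.0
```

Emit:
{"name": "carry_out", "arguments": {
  "targets": [0, -2.2, -43.9, 0, 0, 0, -2.2, -43.9, 0, 0, 0, -2.2, -43.9, 0, 0, 0, -2.2, -43.9, 0, 0, 0, -2.2, -43.9, 0, 0, 0, -2.2, -43.9, 0, 0, 0, -2.2, -43.9, 0, 0, 0, -2.2, -43.9, 0, 0, 0, -2.2, -43.9, 0, 0, 0, -2.2, -43.9, 0, 0, 0, -2.2, -43.9, 0, 0, 0, -2.2, -43.9, 0, 0, 0, -2.2, -43.9, 0, 0, 0, -2.2, -43.9, 0, 0, 0, -2.2, -43.9, 0, 0, 0, 0, 0, 0, 0]
}}

```text
t: 10.2
eef_pos: [0.4601, -0.4067, 0.2541]
tool_rot: [-0.0, 0.148, 0.989, -0.002]
contact_force: [-0.2, -0.3, -0.5]
gripper_width: 1.002
grasp_force: 0.0
```

Run:
```python
from meas import *
t=cam('top'); s=cam('scene'); o=bot.get_obs(); print(o['eef_pos'],o['contact_force'])
a=cv2.resize(t['frame'][200:330,220:350],None,fx=3,fy=3); b=cv2.resize(s['frame'][190:320,220:350],None,fx=3,fy=3)
im=np.zeros((390,790,3),np.uint8); im[:390,:390]=a; im[:390,400:790]=b
cv2.imwrite('pics/a3.png',im[:,:,::-1])
hsv=cv2.cvtColor(t['frame'],cv2.COLOR_RGB2HSV); m=(hsv[...,1]<70)&(hsv[...,2]>60)
ct=cont(m,(230,215,285,275)); print(cv2.boundingRect(ct)); print('flange',circ(pts(t,ct,.1355),.042))
P=board(t,(225,210,368,300)); r=cv2.minAreaRect((P*1000).astype(np.float32)); print('board',r)
```

```text
[ 0.46239888 -0.40097296  0.25341879] [-0.10167091  0.48079219 -0.59826425]
(240, 227, 30, 31)
flange (array([0.49557283, 0.26097956]), np.float64(0.0015347719159947836), np.float64(0.04174005589308285))
board ((493.2300720214844, 190.51861572265625), (237.2989044189453, 134.19094848632812), 87.1516342163086)
```

View pics/a3.png

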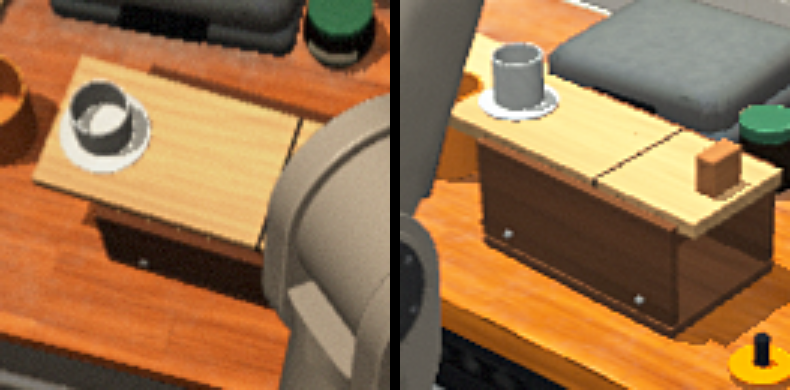

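The filter is seated upright (top px (255,243)). Next is the lid.

Emit:
{"name": "carry_out", "arguments": {
  "targets": [0, 1, 0.5, -40, 0, 0, 0, 0, -40, 0, 0, 0, 0, -40, 0, 0, 0, 0, -40, 0, 0, 0, 0, -40, 0, 0, 0, 0, -25, 0, 0, 0, 0, -12, 0, 0, 0, 0, 0, 0, 0, 0, 0, 0, 0]
}}

```text
t: 11.2
eef_pos: [0.4652, -0.3993, 0.018]
tool_rot: [0.001, 0.143, 0.99, -0.0]
contact_force: [0.4, -0.9, 0.3]
gripper_width: 1.001
grasp_force: 0.0
```

Run:
```python
from meas import *
t=cam('top'); s=cam('scene'); o=bot.get_obs(); print(o['eef_pos'],o['contact_force'])
a=cv2.resize(t['frame'][270:370,420:550],None,fx=3,fy=3); b=cv2.resize(s['frame'][270:375,380:510],None,fx=3,fy=3)
im=np.zeros((320,790,3),np.uint8); im[:300,:390]=a; im[:315,395:785]=b
cv2.imwrite('pics/a4.png',im[:,:,::-1])
```

```text
[ 0.46538275 -0.39991656  0.01854403] [-0.77141239 -0.1372687   0.68282371]
```

View pics/a4.png

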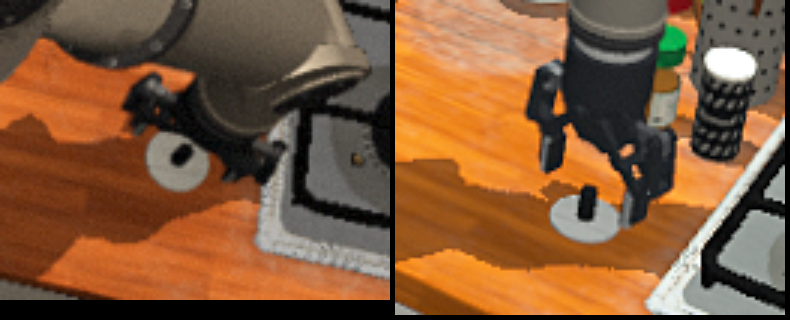

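Run:
```python
from meas import *
for n,bb in(('top',(470,312,492,334)),('scene',(436,328,452,348))):
    c=cam(n); hsv=cv2.cvtColor(c['frame'],cv2.COLOR_RGB2HSV)
    ct=cont((hsv[...,2]<60).astype(np.uint8),bb).reshape(-1,2); x,y,w,h=cv2.boundingRect(ct)
    e=(.4654,-.3999); print(n,'box',x,y,w,h,'pred top',proj(c,e+(.042,)).round(1),'base',proj(c,e+(.012,)).round(1))
    ms=(hsv[...,1]<90)
    print(circ(pts(c,cont(ms,bb if 0 else ((466,310,492,336) if n=='top' else (428,330,458,356))),.012),.031))
    for d in (-.042,.042): print(proj(c,(e[0]+d*.285,e[1]+d*.958,.031)).round(1))
```

```text
top box 473 312 19 13 pred top [481.6 319.3] base [478.7 322.2]
(array([ 0.47107845, -0.39982443]), np.float64(0.004978525919781714), np.float64(0.035319606669625365))
[493.8 327.6]
[467.3 313.2]
scene box 441 332 6 12 pred top [444.3 330.6] base [442.9 339.6]
(array([ 0.45793701, -0.40683728]), np.float64(0.0024374937675061227), np.float64(0.03181732881779034))
[455.9 342.3]
[432.  325.8]
```

Predicted and seen knob agree within 0.3 px in the top view, with the fingers either side of it. Closing and lifting.

Emit:
{"name": "carry_out", "arguments": {
  "targets": [255, 0, 0, 0, 0, 255, 0, 0, 0, 0, 255, 0, 0, 0, 0, 255, 0, 0, 0, 0, 255, 0, 0, 0, 0, 255, 0, 0, 0, 0, 255, 0, 0, 0, 0, 255, 0, 0, 0, 0, 255, 0, 0, 0, 0, 255, 0, 0, 0, 0],
  "newtons": 40
}}

```text
t: 12.4
eef_pos: [0.4643, -0.3994, 0.0169]
tool_rot: [0.0, 0.144, 0.99, -0.0]
contact_force: [-1.2, 1.2, 3.4]
gripper_width: 0.169
grasp_force: 39.2
```

Emit:
{"name": "carry_out", "arguments": {
  "targets": [255, 0, 0, 20, 0, 255, 0, 0, 45, 0, 255, 0, 0, 45, 0, 255, 0, 0, 45, 0, 255, 0, 0, 45, 0, 255, 0, 0, 30, 0, 255, 0, 0, 0, 0]
}}

```text
t: 13.1
eef_pos: [0.4658, -0.4013, 0.2513]
tool_rot: [0.004, 0.144, 0.99, -0.002]
contact_force: [0.2, -0.5, -0.4]
gripper_width: 0.168
grasp_force: 39.1
```

Emit:
{"name": "carry_out", "arguments": {
  "targets": [255, 2, 43.9, 0, 0, 255, 2, 43.9, 0, 0, 255, 2, 43.9, 0, 0, 255, 2, 43.9, 0, 0, 255, 2, 43.9, 0, 0, 255, 2, 43.9, 0, 0, 255, 2, 43.9, 0, 0, 255, 2, 43.9, 0, 0, 255, 2, 43.9, 0, 0, 255, 2, 43.9, 0, 0, 255, 2, 43.9, 0, 0, 255, 2, 43.9, 0, 0, 255, 2, 43.9, 0, 0, 255, 2, 43.9, 0, 0, 255, 2, 43.9, 0, 0, 255, 0, 0, -10, 0, 255, 0, 0, 0, 0, 255, 0, 0, 0, 0]
}}

```text
t: 14.9
eef_pos: [0.4939, 0.2574, 0.2359]
tool_rot: [-0.001, 0.145, 0.989, -0.001]
contact_force: [-0.9, -0.3, -0.8]
gripper_width: 0.175
grasp_force: 39.2
```

Run:
```python
from meas import *
s=cam('scene'); o=bot.get_obs(); print(o['eef_pos'],o['contact_force'],o['gripper_width'])
b=cv2.resize(s['frame'][145:245,200:330],None,fx=6,fy=6,interpolation=cv2.INTER_CUBIC)
cv2.imwrite('pics/a5.png',b[:,:,::-1])
for p in [(.496,.259,.1875),(.496,.259,.1355),tuple(o['eef_pos'][:2])+(o['eef_pos'][2]-.005,)]: print(proj(s,p).round(1))
```

```text
[0.49426669 0.25728517 0.23641221] [-0.35904564  0.54616227 -0.3607627 ] 0.16985307049133766
[258.8 206.2]
[259.5 221.2]
[258.1 193.5]
```

View pics/a5.png

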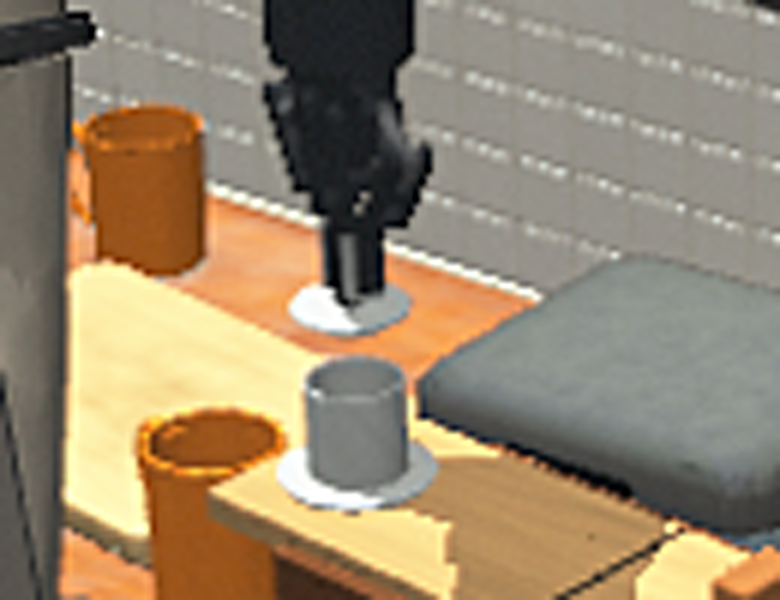

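The scene crop shows the lid level above the cup: disc at scene px (258.3,196) and rim at (259.4,208). A small shift right, then down.

Emit:
{"name": "carry_out", "arguments": {
  "targets": [255, 2.5, 0.6, 0, 0, 255, 0, 0, -15, 0, 255, 0, 0, -15, 0, 255, 0, 0, -6, 0, 255, 0, 0, 0, 0, 255, 0, 0, 0, 0]
}}

```text
t: 15.55
eef_pos: [0.4973, 0.2595, 0.2014]
tool_rot: [0.0, 0.144, 0.99, 0.0]
contact_force: [0.9, 0.5, -1.1]
gripper_width: 0.169
grasp_force: 39.2
```

Emit:
{"name": "carry_out", "arguments": {
  "targets": [255, 0, 0, -3, 0, 255, 0, 0, -1, 0, 255, 0, 0, 0, 0, 255, 0, 0, 0, 0]
}}

```text
t: 15.95
eef_pos: [0.4968, 0.2598, 0.1969]
tool_rot: [0.0, 0.144, 0.99, 0.0]
contact_force: [-0.3, 0.4, -0.6]
gripper_width: 0.167
grasp_force: 39.2
```

Emit:
{"name": "carry_out", "arguments": {
  "targets": [255, 0, 0, -1, 0, 255, 0, 0, -0.5, 0, 255, 0, 0, 0, 0, 255, 0, 0, 0, 0]
}}

```text
t: 16.35
eef_pos: [0.497, 0.2599, 0.1963]
tool_rot: [0.0, 0.144, 0.99, 0.0]
contact_force: [-2.5, -1.2, 7.9]
gripper_width: 0.168
grasp_force: 40.1
```

Emit:
{"name": "carry_out", "arguments": {
  "targets": [0, 0, 0, 0, 0, 0, 0, 0, 0, 0, 0, 0, 0, 0, 0, 0, 0, 0, 0, 0, 0, 0, 0, 0, 0, 0, 0, 0, 15, 0, 0, 0, 0, 25, 0, 0, 0, 0, 25, 0, 0, -2.1, -38, 0, 6.7, 0, -2.1, -38, 0, 6.7, 0, -2.1, -38, 0, 0, 0, -2.1, -38, 0, 0, 0, -2.1, -38, 0, 0, 0, -2.1, -38, 0, 0, 0, -2.1, -38, 0, 0, 0, 0, 0, 0, 0, 0, 0, 0, 0, 0]
}}

```text
t: 18.05
eef_pos: [0.482, -0.0069, 0.2604]
tool_rot: [0.0, 0.029, 1.0, 0.0]
contact_force: [0.5, 1.1, 0.6]
gripper_width: 0.999
grasp_force: 0.0
```

Run:
```python
from meas import *
t=cam('top'); s=cam('scene'); o=bot.get_obs(); print(o['eef_pos'],o['tool_rot'],o['contact_force'])
a=cv2.resize(t['frame'][200:330,220:350+20],None,fx=2.6,fy=2.6); b=cv2.resize(s['frame'][170:300,230:360],None,fx=3,fy=3,interpolation=cv2.INTER_CUBIC)
im=np.zeros((390,790,3),np.uint8); im[:a.shape[0],:a.shape[1]]=a; im[:390,395:785]=b
cv2.imwrite('pics/a6.png',im[:,:,::-1])
hsv=cv2.cvtColor(t['frame'],cv2.COLOR_RGB2HSV)
# grip block top from undisturbed first picture
f=cv2.cvtColor(cv2.imread('pics/top0.png'),cv2.COLOR_BGR2HSV)
ct=cont((f[...,0]<13)&(f[...,1]>110)&(f[...,2]>150),(340,255,358,278)); P=pts(t,ct,.173); print('grip top',(cv2.minAreaRect((P*1000).astype(np.float32))))
print('pred',proj(t,(.482,-.006,.173)),proj(t,(.482,-.006,.131)),cv2.boundingRect(ct))
```

```text
[ 0.48215368 -0.00510787  0.26027243] [-3.60340435e-05  2.67429073e-02  9.99642329e-01  1.71892403e-04] [ 0.87845015  1.05453868 -0.48600628]
grip top ((480.37823486328125, -6.771487236022949), (21.207080841064453, 39.96131896972656), 88.49105834960938)
pred [348.83328543 264.6912759 ] [348.02412547 270.37178113] (344, 258, 11, 16)
```

View pics/a6.png

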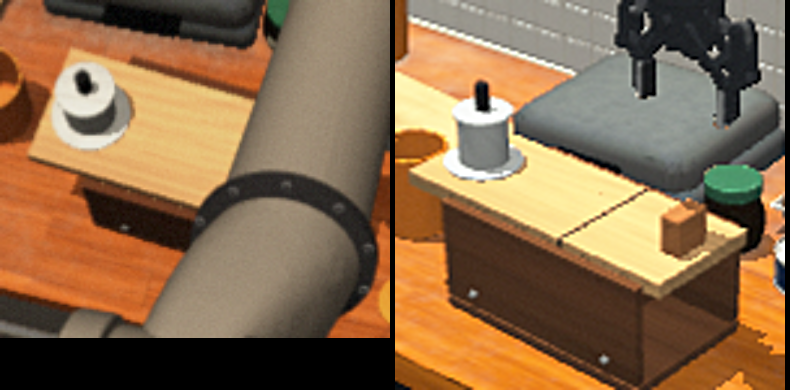

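The lid sits squarely on the filter. The grip is at (0.481,-0.007), below the open fingers. I'll descend and grip it.

Emit:
{"name": "carry_out", "arguments": {
  "targets": [0, -1, -1, -40, 0, 0, 0, 0, -40, 0, 0, 0, 0, -25, 0, 0, 0, 0, -13, 0, 0, 0, 0, 0, 0, 0, 0, 0, 0, 0, 255, 0, 0, 0, 0, 255, 0, 0, 0, 0, 255, 0, 0, 0, 0, 255, 0, 0, 0, 0, 255, 0, 0, 0, 0, 255, 0, 0, 0, 0, 255, 0, 0, 0, 0, 255, 0, 0, 0, 0, 255, 0, 0, 0, 0],
  "newtons": 50
}}

```text
t: 19.65
eef_pos: [0.4814, -0.0071, 0.1428]
tool_rot: [0.0, 0.027, 1.0, 0.0]
contact_force: [-0.9, 0.5, 6.1]
gripper_width: 0.272
grasp_force: 50.1
```

```bash
cat > line.py <<'E'
from meas import *
# line position along the slide, seen by camera n, at the board-top plane
def line(n,U=np.array([.054,.9985])):
    c=cam(n); g=cv2.cvtColor(c['frame'],cv2.COLOR_RGB2GRAY).astype(float); return c,g
E
python3 - <<'E'
from meas import *
o=bot.get_obs(); print(o['eef_pos'],o['tool_rot'],o['contact_force'],o['gripper_width'])
# first pictures: line and stand end in top0 / scene
t=cam('top'); s=cam('scene')
b=cv2.resize(s['frame'][200:310,230:350],None,fx=5,fy=5,interpolation=cv2.INTER_CUBIC)
cv2.imwrite('pics/a7.png',b[:,:,::-1])
u=np.array([.054,.9985]); c0=np.array([.4896,.138])
for k in (-.045,): 
    for w in(-.065,0,.065): p=c0+k*u+w*np.array([u[1],-u[0]]); print('line',proj(s,(*p,.131)).round(1),proj(t,(*p,.131)).round(1))
E
```

```text
[ 0.48138509 -0.00705229  0.14282577] [2.90809433e-04 2.74133898e-02 9.99624093e-01 3.07448642e-04] [-0.87917608  0.50321126  6.09377583] 0.2716134300405632
line [284.1 248. ] [305.4 281.7]
line [299.2 239.5] [312.8 260.1]
line [313.6 231.5] [320.  239.2]
```

View pics/a7.png

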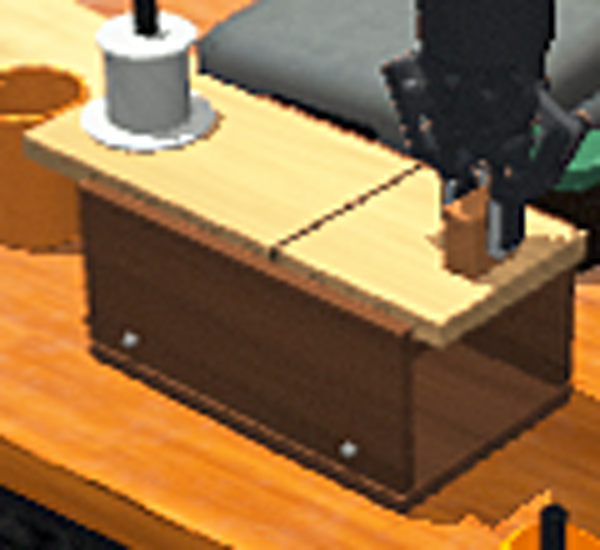

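The crop shows the fingers closed on the grip's two faces (crop (480,225)), the line's near end at crop (273,250), and the stand's cheek ends at crop (80,180) and (410,330). Next I compute the stand end numerically.

Run:
```python
from meas import *
t=cam('top'); s=cam('scene')
u=np.array([.054,.9985]); u/=np.linalg.norm(u); n=np.array([u[1],-u[0]]); c0=np.array([.4896,.138])
def ab(c,px,z): p=onz(c,*px,z)[:2]-c0; return (p@u*1000).round(1),(p@n*1000).round(1)
print('scene cheek L,R',ab(s,(246,236),.125),ab(s,(312,266),.125))
print('scene base L,R',ab(s,(248.5,270.5),0),ab(s,(311,301.5),0))
print('scene line near end',ab(s,(284.8,249.6),.131),' board corner inner near',ab(s,(317.5,265.3),.131),'outer near',ab(s,(235,226.5),.131))
print('top0 base L,R',ab(t,(256,286),0),ab(t,(342,310.5),0))
# precise top0: dark stand face extents along lines between base corners, at several heights
im=cv2.imread('pics/top0.png'); hsv=cv2.cvtColor(im,cv2.COLOR_BGR2HSV)
print('top V band')
for z in (.02,.04,.06,.08):
    # sample along near face plane n=-79.5mm at height z, slide coord a
    for lo,hi in((-.2,-.08),(.08,.2)):
        a=np.arange(lo,hi,.002); P=[proj(t,(*(c0+x*u-.0795*n),z)) for x in a]
        v=cv2.remap(hsv[...,2],np.float32([[p[0] for p in P]]),np.float32([[p[1] for p in P]]),cv2.INTER_LINEAR)[0].astype(float)
        g=np.diff(cv2.GaussianBlur(v[None],(5,1),0)[0]); i=abs(g).argmax(); print(z,a[i].round(3),g[i].round(0),end=' | ')
    print()
im=cv2.imread('pics/s2.png'); hs=cv2.cvtColor(im,cv2.COLOR_BGR2HSV)
print('scene')
for z in (.03,.05,.07,.09):
    for lo,hi in((-.2,-.08),(.08,.16)):
        a=np.arange(lo,hi,.002); P=[proj(s,(*(c0+x*u-.0795*n),z))+[0,1.4] for x in a]
        v=cv2.remap(hs[...,2],np.float32([[p[0] for p in P]]),np.float32([[p[1] for p in P]]),cv2.INTER_LINEAR)[0].astype(float)
        g=np.diff(cv2.GaussianBlur(v[None],(5,1),0)[0]); i=abs(g).argmax(); print(z,a[i].round(3),g[i].round(0),end=' | ')
    print()
```

```text
scene cheek L,R (np.float64(98.2), np.float64(-80.5)) (np.float64(-162.9), np.float64(-79.2))
scene base L,R (np.float64(100.1), np.float64(-78.5)) (np.float64(-155.8), np.float64(-75.6))
scene line near end (np.float64(-52.7), np.float64(-70.5))  board corner inner near (np.float64(-178.2), np.float64(-73.9)) outer near (np.float64(160.0), np.float64(-68.4))
top0 base L,R (np.float64(104.9), np.float64(-77.7)) (np.float64(-154.6), np.float64(-73.0))
top V band
0.02 -0.156 -23.0 | 0.02 0.104 44.0 | 
0.04 -0.158 -27.0 | 0.04 0.104 39.0 | 
0.06 -0.184 -30.0 | 0.06 0.104 37.0 | 
0.08 -0.158 -24.0 | 0.08 0.104 44.0 | 
scene
0.03 -0.182 -31.0 | 0.03 0.104 41.0 | 
0.05 -0.198 -27.0 | 0.05 0.102 38.0 | 
0.07 -0.164 -8.0 | 0.07 0.102 44.0 | 
0.09 -0.164 -8.0 | 0.09 0.102 17.0 |
```

The stand end is 104.5 mm outward of the board centre and the line at −45 mm, so the slide is about 149.5 mm along (0.054, 0.9985). I'll slide slowly with force checks.

Emit:
{"name": "carry_out", "arguments": {
  "targets": [255, 0.2, 4, 0, 0, 255, 0.4, 7, 0, 0, 255, 0.5, 10, 0, 0, 255, 0.5, 10, 0, 0, 255, 0.3, 6, 0, 0, 255, 0.2, 3, 0, 0, 255, 0, 0, 0, 0]
}}

```text
t: 20.55
eef_pos: [0.4838, 0.0315, 0.1429]
tool_rot: [0.001, 0.028, 1.0, -0.001]
contact_force: [-0.6, -4.3, 5.3]
gripper_width: 0.271
grasp_force: 50.0
```

Only sliding friction (about 4 N) and no side load. Continuing.

Emit:
{"name": "carry_out", "arguments": {
  "targets": [255, 0.3, 5, 0, 0, 255, 0.5, 9, 0, 0, 255, 0.5, 10, 0, 0, 255, 0.5, 10, 0, 0, 255, 0.5, 10, 0, 0, 255, 0.5, 10, 0, 0, 255, 0.5, 10, 0, 0, 255, 0.5, 9, 0, 0, 255, 0.4, 7, 0, 0, 255, 0.3, 5, 0, 0, 255, 0.2, 3, 0, 0, 255, 0, 0, 0, 0, 255, 0, 0, 0, 0]
}}

```text
t: 21.85
eef_pos: [0.4887, 0.1187, 0.143]
tool_rot: [0.001, 0.028, 1.0, -0.001]
contact_force: [0.3, -6.8, 6.8]
gripper_width: 0.274
grasp_force: 50.3
```

```bash
cat > chk.py <<'E'
from meas import *
o=bot.get_obs(); print(o['eef_pos'],o['contact_force'],o['gripper_width'],o['t'])
u=np.array([.054,.9985]); u/=np.linalg.norm(u); n=np.array([u[1],-u[0]]); c0=np.array([.4896,.138])
print('tcp slide mm',(o['eef_pos'][:2]-[.4814,-.00705])@u*1000)
s=cam('scene'); t=cam('top'); save(s,'se.png'); save(t,'te.png')
for nm,c,off,rng in(('scene',s,np.array([0,1.4]),(.0,.14)),('top',t,np.zeros(2),(.0,.14))):
    V=cv2.cvtColor(c['frame'],cv2.COLOR_RGB2GRAY)
    for w in(-.055,-.045,-.03,-.015,0,.015,.03,.045):
        a=np.arange(*rng,.001); P=np.float32([proj(c,(*(c0+x*u+w*n),.131))+off for x in a])
        v=cv2.remap(V,P[None,:,0],P[None,:,1],cv2.INTER_LINEAR)[0].astype(float); i=v.argmin(); print(nm,w,a[i].round(3),v[i],np.median(v))
E
python3 chk.py
```

```text
[0.48868432 0.11873367 0.14298803] [ 0.33712455 -6.79921055  6.79193347] 0.2737476428125967 21.85
tcp slide mm 125.99349849440874
scene -0.055 0.082 143.0 231.0
scene -0.045 0.082 100.0 228.0
scene -0.03 0.082 138.0 229.0
scene -0.015 0.081 157.0 233.0
scene 0 0.004 84.0 230.0
scene 0.015 0.018 80.0 233.0
scene 0.03 0.007 77.0 231.0
scene 0.045 0.0 26.0 229.0
top -0.055 0.055 30.0 81.5
top -0.045 0.076 40.0 87.0
top -0.03 0.001 67.0 105.0
top -0.015 0.0 70.0 116.0
top 0 0.139 51.0 116.0
top 0.015 0.13 52.0 113.5
top 0.03 0.132 42.0 109.0
top 0.045 0.0 25.0 57.5
```

Emit:
{"name": "carry_out", "arguments": {
  "targets": [255, 0.3, 5, 0, 0, 255, 0.4, 8, 0, 0, 255, 0.3, 6, 0, 0, 255, 0.2, 3.5, 0, 0, 255, 0, 0.5, 0, 0, 255, 0, 0, 0, 0, 255, 0, 0, 0, 0, 255, 0, 0, 0, 0, 255, 0, 0, 0, 0]
}}

```text
t: 22.85
eef_pos: [0.4901, 0.1411, 0.1431]
tool_rot: [0.001, 0.029, 1.0, -0.001]
contact_force: [0.3, -7.9, 9.0]
gripper_width: 0.275
grasp_force: 50.5
```

```bash
python3 chk.py | grep -v top
python3 - <<'E'
from meas import *
s=cv2.imread('pics/se.png'); c=cam('scene'); V=cv2.cvtColor(s,cv2.COLOR_BGR2GRAY)
u=np.array([.054,.9985]); u/=np.linalg.norm(u); n=np.array([u[1],-u[0]]); c0=np.array([.4896,.138])
# stand end on near face (z .03-.1) and cheek, again in this picture
for z in(.03,.05,.07,.09,.105):
    a=np.arange(.07,.14,.001); P=np.float32([proj(c,(*(c0+x*u-.0795*n),z))+np.array([0,1.4]) for x in a])
    v=cv2.GaussianBlur(cv2.remap(V,P[None,:,0],P[None,:,1],cv2.INTER_LINEAR),(5,1),0)[0].astype(float); g=np.diff(v); i=abs(g).argmax(); print(z,a[i].round(3)+.0005,g[i])
E
```

```text
[0.49012517 0.14109345 0.1431157 ] [ 0.30020912 -7.92646829  8.95881699] 0.2754383577210273 22.85
tcp slide mm 148.39845880514022
scene -0.055 0.104 112.0 233.0
scene -0.045 0.104 128.0 228.0
scene -0.03 0.104 107.0 229.5
scene -0.015 0.0 76.0 232.0
scene 0 0.001 77.0 230.0
scene 0.015 0.014 61.0 233.0
scene 0.03 0.008 20.0 170.5
scene 0.045 0.013 3.0 169.5
0.03 0.0715 -16.0
0.05 0.1035 7.0
0.07 0.1015 8.0
0.09 0.1025 5.0
0.105 0.1025 5.0
```

The line (104 mm) is level with the stand end (103–104.5 mm) and the board is held and at rest, so I'm handing in.

```bash
python3 -c "
from station import bot
print(bot.hand_in())"
```

```text
the job is handed in; nothing more can be done
None
```

I handed the job in at about 23 s with the filter seated in the hole, its lid on, and the board still held at its grip with the line within about 2 mm of the stand's end by camera; I did not re-measure the filter, lid and mug after the slide, and no verdict came back.

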